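Close the printer's paper cassette and swing out its paper stop

TASK

The printer's paper cassette has just been refilled and still stands open. Get the printer ready for a print run: push the cassette fully home, and swing the folded paper stop on the lip of the output tray up and over, out to the front, until it clicks into its end position and stays there. Leave the other things on the cart where they are.

Things in the scene. Friction and masses are not known exactly. Their poses are not given: they have to be found in the camera images.
- printer: White laser all-in-one printer, 410 wide x 400 deep x 336 mm high, fixed on the cart. Origin: centre of its underside. Its x axis points from its front to its back (the front faces -x), y along its width, z up. The upright front face is at x = -200 mm and ends in the output tray's lip, 180 mm high. Above the tray hangs the scanner unit.
- scanner_edge (a point): Middle of the lower front edge of the overhanging scanner unit (full width, 53 mm thick): 145 mm in front of the printer's origin, 283 mm above the cart. It hangs over the folded paper stop's free end, so an upright gripper cannot reach that; a tool leaning 40 to 48 degrees out from the front, its fingers pointing down and in, can. Axes as the printer's.
- cassette (a joint): Slide of the paper cassette, the grey drawer with paper in it, low in the printer's front. Metres: 0 = fully home against a solid stop; it grows as the cassette stands out of the front (printer's -x), to 0.12. It slides stiffly (about 3 N) and stays where it is left.
- cassette_front (a point): Middle of the outer face of the cassette's flat front panel (300 mm wide, from 18 to 86 mm above the cart; this point is at 55 mm). Axes as the printer's. When home it lies 218 mm in front of the printer's origin, only 18 mm proud of the printer's upright front face above it, so the tool that pushes it home should lean out from the front too, 25 degrees or more.
- paper_stop (a joint): Hinge of the paper stop, rad. 0 = folded: level, pointing back over the tray; grows as the free end swings up and over to the front; 1.57 = upright; 2.62 = end stop, pointing out of the front, 30 degrees above level. Stays where it is left up to 2.0; then a sprung click resists (0.15 N m) up to a crest near 2.38, and beyond that drives it to 2.62 and holds it.
- stop_hinge (a point): Middle of the paper stop's hinge axis, which runs along the printer's y axis: 182 mm in front of the printer's origin, 178 mm above the cart. Axes as the printer's. A firm grip on the stop's sides lets it turn between the pads only stiffly, so it may slip; once past upright it can also be pressed on down from above, over the click.
- stop_end (a point): Where to take the paper stop: mid width and thickness, 55 mm from the hinge, 13 mm short of the free edge; x points to the free edge, y along the hinge. The stop is a black plastic flap 44 mm wide (along y), 68 long, 8 thick. Folded, it has 35 mm free below it and 150 mm on each side; a 16 mm wide rib carries its middle, up to 46 mm from the hinge.
- stapler: black plastic desk stapler, 140 x 36 x 58 mm, standing to one side in front of the printer; loose, to be left alone. Origin: centre of its underside, z up.
- pen_cup: stainless steel pen cup, 76 mm across, 100 mm high (pens to 156 mm), standing on the cart top; loose, to be left alone. Origin: centre of its underside, z up.
- toner: grey toner cartridge, 300 x 100 x 84 mm, lying on the cart top; loose, to be left alone. Origin: centre of its underside, z up.
- hole_punch: red two-hole punch, 110 x 110 x 75 mm; loose, to be left alone. Origin: centre of its underside, z up.
- tape_dispenser: clear acrylic tape dispenser with a roll of tape, 150 x 60 x 80 mm; loose, to be left alone. Origin: centre of its underside, z up.
- note_block: block of note paper, 76 x 76 x 30 mm; loose, to be left alone. Origin: centre of its underside, z up.
- staple_box: cardboard box of staples, 97 x 57 x 29 mm; loose, to be left alone. Origin: centre of its underside, z up.

How it is judged:
By the outcome, as a careful person would: the job done as asked, in the order asked, and still so for the second after the job is handed in, with the robot touching nothing.
It also fails if it takes over 61 s, if anything falls off the work surface, if the arm or the gripper's body presses on something with over 40 N, if the wrist force passes 120 N, or if a joint passes its speed limit or range.

ROBOT

A 7-joint arm with a two-finger parallel gripper is mounted at the origin on the work surface. World frame = base frame: x ahead of the robot, y to its left, z up, the work surface at z = 0. Lengths are in mm, angles in rad, forces in N, time in s.
With the tool pointing down it reaches from about 425 to 1025 mm from the base axis. Payload 3.6 kg.
Tool frame: the origin (TCP) lies between the finger pads; the fingertips stand 17 mm ahead of it and the grasp point (between the pads) lies 2 mm behind it; z points along the fingers, y is the line along which they close (so a half turn about z gives the same grasp; the last joint's range is limited). The gripper opens to 85 mm and grips with 20 to 120 N. Pads are 22 mm wide; open, the fingers measure 114 mm over their backs; the gripper's body (76 mm by 85 mm) begins 54 mm behind the grasp point. The pads swing forward as they close: fully open they stand 13 mm farther back than shut.
Start: joints at [-1.198, 0.591, 0.048, 1.609, -0.033, 0.943, -0.034], TCP at [325.621, 647.766, 248.302] pointing down, gripper open.
Joint ranges: [-2.69, 2.69], [-0.47, 2.24], [-1.27, 1.36], [0.19, 2.51], [-1.53, 4.68], [0.08, 2.07], [-3.09, 3.09]. Speed limits (rad/s): [2.57, 2.57, 3.14, 3.14, 3.14, 3.14, 3.14].

INTERFACE

Orientations are given as a unit quaternion [x, y, z, w].
In Python, from rig import env gives the robot as it stands. The module is installed in compiled form; this text tells all that it offers.
- The arm moves only by the tool play_rows, never from a script. Its argument "targets" is a list of rows, each a list of 7 numbers: the opening, from -1 (shut) to 1 (fully open), then the shift along the tool's x, y, z in units of 15 cm (1.0 is 15 cm), then the turn, a rotation vector about the tool's x, y, z in units of pi rad (1.0 is pi rad). A call has 1 to 8 rows; each row is the pose to reach, as a shift and turn from the pose commanded when the call began, along the tool's axes at that moment, turning the shorter way round; what a row does not reach only later rows make up. A row lasts 1/10 s, in which the tool goes at most 50 mm and 8.59 degrees, less where a joint would pass 70% of its speed; a pose out of reach is approached as far as the arm can. A call with a number of a shift or a turn outside -1 to 1 is refused whole. A call with a gripper value outside its range is refused whole. The fingers move at their own pace and stop on an object; the grip force is fixed at half the most. Time passes only in rows, so rows that repeat a pose let the fingers close. It gives the time, the measured TCP pose, the force, the opening and the grip force at its end, in the units of the state.
- env.read_state(): the state, without advancing time (a new reading comes with each control period).
- env.capture(name): name is "side" or "top" or "wrist"; returns a dict with "img" (400x640x3 uint8, blue, green, red), "K" (3x3 intrinsics, pixels), "k1" (the pictures are not rectified: a ray, as slopes to the right and down, at radius r is drawn at 1 + k1 r^2 times it, then the intrinsics apply), "origin" and "attitude" of the camera in the world; the wrist camera has in their place "hand_eye" (4x4, takes a point from camera to tool coordinates, whose origin is the TCP and whose axes are the flange's). Camera axes: x right, y down, z forward; pixel columns grow to the right and rows downward; lengths in mm; the calibration is good to about 2 mm. A picture is of the moment at which its call begins: read the wrist's pose just before it. There is no depth.
- env.finish_job(): hands the job in; it is judged then, once.
The state is a dict: "clock": time; "joint_pos": joint angles; "qvel": joint speeds; "effort": joint torques, N m; "tcp_pos": TCP position; "ee_rot": TCP orientation; "wrist_force": force on the tool from outside, world axes, zero at the start; "ft_torque": the same for the moment, N m; "gripper_width": finger opening in mm; "finger_force": force on a finger pad.
Only numpy, scipy, OpenCV 4.12 (cv2) and the standard library are available. Lean on these libraries where they do the work, as an engineer would, in place of code of your own. Each camera call takes 0.05 s, during which the arm holds its last target. There are 200 camera calls.

## Working session

There is one attempt and no reset: what is moved stays moved. The work goes in short steps, Python scripts to look and compute and a tool call to move; the robot and the scene stay as the last step left them, time stands still between calls to the robot, and variables do not carry over. Pictures are saved under pics/ and viewed, at most 10 in all, crops included, and the job is handed in when it is done.

Besides the shell and the picture viewer there is one more tool, called as a command line: name --pt "numbers of a row" for each row, then --argument value for the rest. play_rows: Moves the arm, as the interface text tells. Its arguments: {"type":"object","properties":{"targets":{"type":"array","items":{"type":"array","items":{"type":"number","minimum":-1,"maximum":1}}}},"required":["targets"]}

```bash
mkdir -p pics; python3 - <<'E'
from rig import env
import cv2
s=env.read_state(); print({k:s[k] for k in('clock','tcp_pos','ee_rot','gripper_width')})
for n in('side','top'):
    c=env.capture(n); cv2.imwrite(f'pics/{n}0.png',c['img']); print(n,c['K'],c['k1'],c['origin'],c['attitude'])
E
```

```text
{'clock': 0.0, 'tcp_pos': array([325.2533353 , 647.04581194, 247.14154972]), 'ee_rot': array([ 2.30759147e-01,  9.73010258e-01, -1.10216707e-03, -1.97914101e-04]), 'gripper_width': 85.41975525809708}
side [[518.94105388   0.         327.37436933]
 [  0.         518.94105388 195.61239647]
 [  0.           0.           1.        ]] -0.11816851148871617 [ 140.84134479 -566.92895457 1270.85075851] [ 0.9107162  -0.28824653  0.0946998  -0.28025325]
top [[441.10076619   0.         332.72937432]
 [  0.         441.10076619 199.14703796]
 [  0.           0.           1.        ]] -0.11686387432331487 [ 345.53616434   21.93559526 1266.29815539] [ 0.70504975 -0.70255725  0.07057168 -0.06586195]
```

View pics/side0.png

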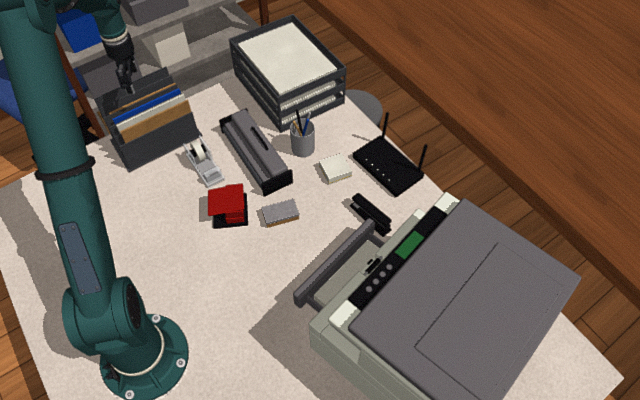

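View pics/top0.png

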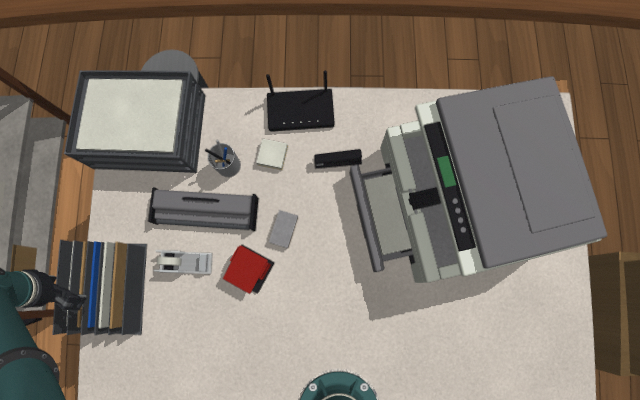

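```bash
python3 - <<'E'
import cv2
i=cv2.imread('pics/top0.png')[70:300,335:485]
cv2.imwrite('pics/crop.png',cv2.resize(i,None,fx=2.6,fy=2.6,interpolation=cv2.INTER_CUBIC))
j=cv2.imread('pics/side0.png')[185:385,285:485]
cv2.imwrite('pics/crop2.png',cv2.resize(j,None,fx=3,fy=3,interpolation=cv2.INTER_CUBIC))
E
```

```text
(no output)
```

View pics/crop.png

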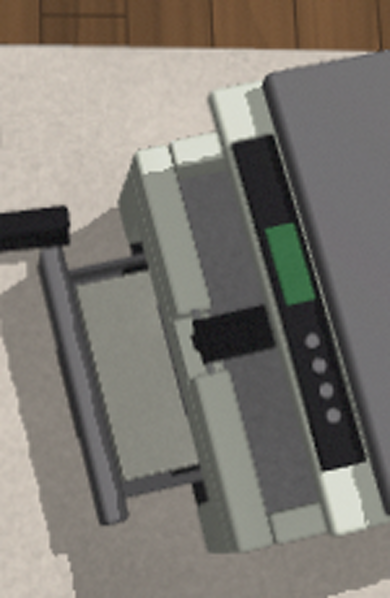

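View pics/crop2.png

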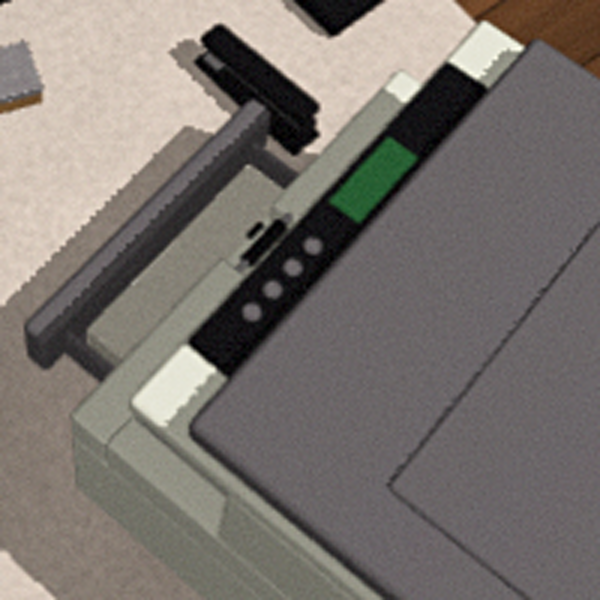

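```bash
cat > h.py <<'E'
import numpy as np, cv2
from scipy.spatial.transform import Rotation as R
from scipy.optimize import least_squares
C={'side':(518.941,327.374,195.612,-0.118169,[140.841,-566.929,1270.851],[0.9107162,-0.28824653,0.0946998,-0.28025325]),
'top':(441.10,332.729,199.147,-0.116864,[345.536,21.936,1266.298],[0.70504975,-0.70255725,0.07057168,-0.06586195])}
def proj(n,P):
    f,cx,cy,k,o,q=C[n]; p=(np.atleast_2d(P)-o)@R.from_quat(q).as_matrix()
    s=p[:,:2]/p[:,2:]; s=s*(1+k*(s**2).sum(1,keepdims=True)); return s*f+[cx,cy]
def onplane(n,uv,z):
    f,cx,cy,k,o,q=C[n]; K=np.array([[f,0,cx],[0,f,cy],[0,0,1]])
    s=cv2.undistortPoints(np.float64([[uv]]),K,np.array([k,0,0,0.]))[0,0]
    d=R.from_quat(q).as_matrix()@[s[0],s[1],1]; return np.array(o)+d*(z-o[2])/d[2]
E
python3 - <<'E'
from h import *
T=lambda u,v:('top',(u/2.6+335,v/2.6+70)); S=lambda u,v:('side',(u/3+285,v/3+185))
obs=[(T(137,152),(-200,205,180),0),(T(240,550),(-200,-205,180),0),(T(210,90),(-145,205,336),0),(T(330,533),(-145,-205,336),0),
(T(40,252),(-218,150,86),1),(T(103,522),(-218,-150,86),1),(S(75,415),(-200,-205,180),0),(S(133,402),(-145,-205,336),0),
(S(27,325),(-218,-150,86),1),(S(248,102),(-218,150,86),1)]
def W(v,P,e):
    c,s=np.cos(v[2]),np.sin(v[2]); x,y=P[0]-e*v[3],P[1]; return [v[0]+c*x-s*y,v[1]+s*x+c*y,P[2]]
f=lambda v:np.concatenate([proj(o[0],W(v,P,e))[0]-o[1] for o,P,e in obs])
r=least_squares(f,[400,-400,-1.4,100],x_scale=[100,100,.1,100],loss='soft_l1'); v=r.x
print(v,np.degrees(v[2])); print(f(v).reshape(-1,2).round(1))
for P in[(-182,22,182),(-182,-22,182),(-145,0,283),(-250,0,182)]:
    w=W(v,P,0);q=proj('top',w)[0];print(P,np.round(w,1),((q-[335,70])*2.6).round())
E
```

```text
[ 598.43691642 -364.73917731   -1.33340188   88.19922638] -76.39830006843818
[[-2.2 -1.5]
 [ 0.6  0.6]
 [ 1.3 -6.7]
 [ 6.8  0.1]
 [-0.9 -1.6]
 [ 1.9  1. ]
 [-1.3  0.4]
 [-0.8 -6.2]
 [-1.6  0.7]
 [ 0.9 -2.4]]
(-182, 22, 182) [ 577.  -182.7  182. ] [198. 317.]
(-182, -22, 182) [ 534.3 -193.   182. ] [210. 361.]
(-145, 0, 283) [ 564.3 -223.8  283. ] [265. 308.]
(-250, 0, 182) [ 539.6 -121.8  182. ] [136. 355.]
```

```bash
cat >> h.py <<'E'
import json,os
def pf():
    v=json.load(open('pose.json')); a=v[2]; return np.array([v[0],v[1],0]),np.array([[np.cos(a),-np.sin(a),0],[np.sin(a),np.cos(a),0],[0,0,1]])
def toolR(L):
    L=np.radians(L);c,s=np.cos(L),np.sin(L); return pf()[1]@np.array([[-c,0,s],[0,1,0],[-s,0,-c]])
def rep(*tg):
    "targets (X,Y,Z,lean) in printer frame -> row numbers"
    from rig import env
    s=env.read_state(); o,M=pf(); Rt=R.from_quat(s['ee_rot']).as_matrix(); p=np.array(s['tcp_pos'])
    z=M.T@Rt[:,2]
    print('t',round(s['clock'],2),'prn',(M.T@(p-o)).round(1),'lean',np.degrees(np.arctan2(z[0],-z[2])).round(1),'zY',z[1].round(3),'w',round(s['gripper_width'],1),'F',(M.T@np.array(s['wrist_force'])).round(1),'q',np.round(s['joint_pos'],2))
    for X,Y,Z,L in tg:
        d=Rt.T@(o+M@np.array([X,Y,Z])-p)/150; t=R.from_matrix(Rt.T@toolR(L)).as_rotvec()/np.pi
        print((X,Y,Z,L),d.round(3),t.round(4))
E
python3 - <<'E'
from h import *
T=lambda u,v:('top',(u/2.6+335,v/2.6+70)); S=lambda u,v:('side',(u/3+285,v/3+185))
obs=[(T(137,152),(-200,205,180),0),(T(240,550),(-200,-205,180),0),
(T(40,252),(-218,150,86),1),(T(103,522),(-218,-150,86),1),(S(75,415),(-200,-205,180),0),
(S(27,325),(-218,-150,86),1),(S(248,102),(-218,150,86),1)]
def W(v,P,e):
    c,s=np.cos(v[2]),np.sin(v[2]); x,y=P[0]-e*v[3],P[1]; return [v[0]+c*x-s*y,v[1]+s*x+c*y,P[2]]
f=lambda v:np.concatenate([proj(o[0],W(v,P,e))[0]-o[1] for o,P,e in obs])
r=least_squares(f,[400,-400,-1.4,100],x_scale=[100,100,.1,100],loss='soft_l1'); v=r.x
print(v,np.degrees(v[2])); print(f(v).reshape(-1,2).round(1))
for P in[(-182,22,182),(-182,-22,182),(-145,0,283)]:
    w=W(v,P,0);q=proj('top',w)[0];print(P,np.round(w,1),((q-[335,70])*2.6).round())
json.dump(list(v),open('pose.json','w'))
rep((-420,0,330,0),(-420,0,250,43))
E
```

```text
[ 597.13301097 -367.75084425   -1.34407906   90.63469154] -77.01005753842618
[[-0.4 -2. ]
 [ 0.8  0.5]
 [-0.4 -2.2]
 [ 1.3  0.6]
 [-1.1  0.5]
 [-1.6  0. ]
 [ 1.8 -2.3]]
(-182, 22, 182) [ 577.7 -185.5  182. ] [200. 317.]
(-182, -22, 182) [ 534.8 -195.4  182. ] [212. 360.]
(-145, 0, 283) [ 564.5 -226.5  283. ] [268. 307.]
t 0.1 prn [-1050.    -36.8   247.2] lean 0.1 zY -0.001 w 85.7 F [0.6 0.6 0.7] q [-1.2   0.59  0.05  1.61 -0.03  0.94 -0.03]
(-420, 0, 330, 0) [-2.87  -3.077 -0.545] [-0.0006  0.0003  0.2796]
(-420, 0, 250, 43) [-2.87  -3.076 -0.012] [ 0.1042 -0.2227  0.2662]
```

play_rows --pt "-1 0 0 -0.6 0 0 0" --pt "-1 0 0 -0.6 0 0 0" --pt "-1 -1 -1 -0.6 0 0 0" --pt "-1 -1 -1 -0.6 0 0 0" --pt "-1 -1 -1 -0.6 0 0 0" --pt "-1 -1 -1 -0.6 0 0 0" --pt "-1 -1 -1 -0.6 0 0 0" --pt "-1 -1 -1 -0.6 0 0 0"

```text
clock: 0.9
tcp_pos: [393.7, 443.2, 338.3]
ee_rot: [0.233, 0.972, -0.001, 0.0]
wrist_force: [-0.1, 0.8, -0.2]
gripper_width: -0.0
finger_force: 0.0
```

play_rows --pt "-1 -0.93 -1 0 0 0 0" --pt "-1 -0.93 -1 0 0 0 0" --pt "-1 -0.93 -1 0 0 0 0" --pt "-1 -0.93 -1 0 0 0 0" --pt "-1 -0.93 -1 0 0 0 0" --pt "-1 -0.93 -1 0 0 0.0 0" --pt "-1 -0.93 -1 0 0 0 0"

```text
clock: 1.6
tcp_pos: [449.0, 252.8, 338.2]
ee_rot: [0.229, 0.973, 0.001, -0.0]
wrist_force: [-0.3, 0.1, 0.5]
gripper_width: -0.0
finger_force: 0.0
```

play_rows --pt "-1 -0.93 -1 0 0 0 0.28" --pt "-1 -0.93 -1 0 0 0 0.28" --pt "-1 -0.93 -1 0 0 0 0.28" --pt "-1 -0.93 -1 0 0 0 0.28" --pt "-1 -0.93 -1 0 0 0 0.28" --pt "-1 -0.93 -1 0 0 0 0.28" --pt "-1 -0.93 -1 0 0 0 0.28" --pt "-1 -0.93 -1 0 0 0 0.28"

```text
clock: 2.4
tcp_pos: [507.1, 55.6, 338.1]
ee_rot: [0.62, 0.784, 0.0, -0.0]
wrist_force: [0.5, 0.1, -0.1]
gripper_width: -0.3
finger_force: 0.0
```

```bash
python3 -c "
from h import *
rep((-420,0,330,0),(-420,0,230,43))"
```

```text
t 2.4 prn [-432.8    7.4  338.1] lean -0.0 zY -0.0 w -0.3 F [ 0.1  0.5 -0.1] q [-0.54  0.23  0.42  2.   -0.11  0.94  0.16]
(-420, 0, 330, 0) [-0.085 -0.05   0.054] [-0.     -0.0001  0.0018]
(-420, 0, 230, 43) [-0.085 -0.05   0.721] [ 0.0007 -0.239   0.0017]
```

play_rows --pt "-1 -0.08 -0.05 0.72 0 -0.239 0.002" --pt "-1 -0.08 -0.05 0.72 0 -0.239 0.002" --pt "-1 -0.08 -0.05 0.72 0 -0.239 0.002" --pt "-1 -0.08 -0.05 0.72 0 -0.239 0.002" --pt "-1 -0.08 -0.05 0.72 0 -0.239 0.002" --pt "-1 -0.08 -0.05 0.72 0 -0.239 0.002" --pt "-1 -0.08 -0.05 0.72 0 -0.239 0.002"

```text
clock: 3.1
tcp_pos: [502.3, 41.3, 229.7]
ee_rot: [0.58, 0.727, -0.228, 0.286]
wrist_force: [0.1, -0.9, 0.2]
gripper_width: -0.1
finger_force: 0.0
```

```bash
python3 - <<'E'
from h import *
from rig import env
rep((-345,0,60,43),(-245,0,60,43))
s=env.read_state(); c=env.capture('wrist'); cv2.imwrite('pics/w1.png',c['img'])
import pickle; pickle.dump((np.array(s['tcp_pos']),np.array(s['ee_rot']),c),open('w1.pkl','wb'))
print(c['hand_eye'],c['K'],c['k1'])
E
```

```text
t 3.1 prn [-419.9   -0.5  229.7] lean 43.0 zY -0.002 w -0.1 F [ 0.9 -0.1  0.2] q [-1.09  0.6   0.75  2.18  0.53  0.73 -0.62]
(-345, 0, 60, 43) [0.405 0.005 1.168] [-0.0006 -0.0003 -0.0006]
(-245, 0, 60, 43) [-0.083  0.007  1.622] [-0.0006 -0.0003 -0.0006]
[[ 1.25077110e-03 -9.44701625e-01 -3.27928766e-01  8.38116069e+01]
 [ 9.99999034e-01  1.38049645e-03 -1.62801658e-04 -1.03198561e+00]
 [ 6.06503486e-04 -3.27928245e-01  9.44702439e-01 -1.25651431e+02]
 [ 0.00000000e+00  0.00000000e+00  0.00000000e+00  1.00000000e+00]] [[293.90424289   0.         315.45404514]
 [  0.         293.90424289 195.86503735]
 [  0.           0.           1.        ]] -0.019407593951982997
```

View pics/w1.png

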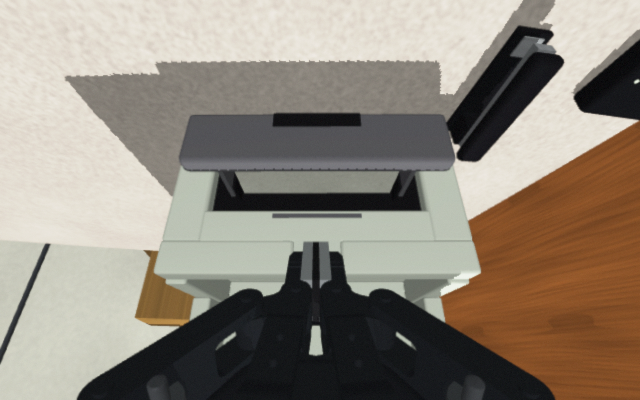

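```bash
cat >> h.py <<'E'
import pickle
def wray(fn,uv,axis,val):
    "wrist pixel -> printer frame point on plane axis=val"
    p,q,c=pickle.load(open(fn,'rb')); s=cv2.undistortPoints(np.float64([[uv]]),c['K'],np.array([c['k1'],0,0,0.]))[0,0]
    H=c['hand_eye'];Rt=R.from_quat(q).as_matrix();o,M=pf()
    O=M.T@(p+Rt@H[:3,3]-o); d=M.T@Rt@H[:3,:3]@[s[0],s[1],1]; return O+d*(val-O[axis])/d[axis]
E
python3 - <<'E'
from h import *
for n,uv,z in[('lipL',(155,275),180),('lipR',(480,273),180),('lipedge frontL',(155,241),180),('frontR',(474,241),180),('panTopL',(180,170),86),('panTopR',(455,170),86),('panBotL',(191,114),18),('panBotR',(446,114),18),('midstopslotL',(294,260),180),('slotR',(341,260),180)]:
    print(n,wray('w1.pkl',uv,2,z).round(1))
E
```

```text
lipL [-191.7 -206.5  180. ]
lipR [-204.1  200.8  180. ]
lipedge frontL [-322.7 -142.3  180. ]
frontR [-323.2  136.4  180. ]
panTopL [-291.5 -153.5   86. ]
panTopR [-291.4  153.8   86. ]
panBotL [-307.6 -148.9   18. ]
panBotR [-307.4  151.7   18. ]
midstopslotL [-263.6  -24.4  180. ]
slotR [-263.7   24.8  180. ]
```

play_rows --pt "-1 0.2 0.005 0.6 0 0 0" --pt "-1 0.2 0.005 0.6 0 0 0" --pt "-1 0.4 0.005 1 0 0 0" --pt "-1 0.4 0.005 1 0 0 0" --pt "-1 0.4 0.005 1 0 0 0" --pt "-1 0.4 0.005 1 0 0 0"

```text
clock: 3.75
tcp_pos: [516.7, -18.6, 81.2]
ee_rot: [0.584, 0.725, -0.228, 0.286]
wrist_force: [0.9, -0.7, -0.2]
gripper_width: -0.3
finger_force: 0.0
```

```bash
python3 -c "
from h import *
rep((-330,0,60,43),(-255,0,60,43),(-245,0,60,43),(-237,0,60,43))"
```

```text
t 3.75 prn [-3.583e+02  1.000e-01  8.120e+01] lean 42.9 zY -0.004 w -0.3 F [ 0.9  0.7 -0.2] q [-0.95  0.92  0.73  2.25  0.57  0.33 -0.75]
(-330, 0, 60, 43) [-0.042  0.001  0.232] [-0.0013 -0.0004 -0.0035]
(-255, 0, 60, 43) [-0.408  0.006  0.572] [-0.0013 -0.0004 -0.0035]
(-245, 0, 60, 43) [-0.457  0.007  0.618] [-0.0013 -0.0004 -0.0035]
(-237, 0, 60, 43) [-0.496  0.008  0.654] [-0.0013 -0.0004 -0.0035]
```

play_rows --pt "-1 -0.04 0 0.23 0 0 0" --pt "-1 -0.04 0 0.23 0 0 0" --pt "-1 -0.1 0.002 0.29 0 0 0" --pt "-1 -0.16 0.003 0.345 0 0 0" --pt "-1 -0.22 0.004 0.4 0 0 0" --pt "-1 -0.28 0.005 0.455 0 0 0" --pt "-1 -0.34 0.006 0.51 0 0 0" --pt "-1 -0.408 0.006 0.572 0 0 0"

```text
clock: 4.55
tcp_pos: [540.3, -118.4, 58.9]
ee_rot: [0.582, 0.726, -0.228, 0.287]
wrist_force: [0.5, 4.5, 1.2]
gripper_width: 0.2
finger_force: 2.0
```

```bash
python3 -c "
from h import *
rep((-245,0,60,43),(-237,0,60,43))"
```

```text
t 4.55 prn [-255.8    0.7   58.9] lean 43.0 zY -0.002 w 0.2 F [-4.3  1.5  1.2] q [-0.8   1.02  0.82  2.25  0.68  0.12 -0.73]
(-245, 0, 60, 43) [-0.058 -0.004  0.044] [-0.0005 -0.     -0.0021]
(-237, 0, 60, 43) [-0.097 -0.004  0.08 ] [-0.0005 -0.     -0.0021]
```

play_rows --pt "-1 0 0 -0.01 0 0.03 0.002" --pt "-1 0 -0.004 -0.01 0 0.056 0.002" --pt "-1 -0.03 -0.004 0.02 0 0.056 0.002" --pt "-1 -0.058 -0.004 0.044 0 0.056 0.002" --pt "-1 -0.075 -0.004 0.06 0 0.056 0.002" --pt "-1 -0.085 -0.004 0.068 0 0.056 0.002" --pt "-1 -0.085 -0.004 0.068 0 0.056 0.002"

```text
clock: 5.25
tcp_pos: [542.1, -133.7, 59.5]
ee_rot: [0.601, 0.747, -0.177, 0.223]
wrist_force: [-0.6, 1.5, 0.3]
gripper_width: -0.3
finger_force: 0.1
```

```bash
python3 -c "
from h import *
rep((-237,0,60,33),(-235,0,60,33),(-233,0,60,33))"
```

```text
t 5.25 prn [-240.4   -1.    59.5] lean 33.0 zY -0.002 w -0.3 F [-1.6 -0.3  0.3] q [-0.59  0.87  0.66  2.24  0.72  0.13 -0.63]
(-237, 0, 60, 33) [-0.021  0.007  0.01 ] [-0.0008  0.0002 -0.0037]
(-235, 0, 60, 33) [-0.032  0.007  0.017] [-0.0008  0.0002 -0.0037]
(-233, 0, 60, 33) [-0.043  0.007  0.024] [-0.0008  0.0002 -0.0037]
```

play_rows --pt "-1 -0.02 0.005 0.01 0 0 0" --pt "-1 -0.03 0.005 0.016 0 0 0" --pt "-1 -0.04 0.005 0.022 0 0 0" --pt "-1 -0.04 0.005 0.022 0 0 0"

```text
clock: 5.65
tcp_pos: [542.9, -134.6, 58.3]
ee_rot: [0.6, 0.749, -0.173, 0.22]
wrist_force: [-7.5, 17.4, 10.7]
gripper_width: -0.0
finger_force: 9.6
```

```bash
python3 -c "
from h import *
rep((-233,0,60,33),(-230,0,60,33),(-227,0,60,33))"
```

```text
t 5.65 prn [-239.4   -0.4   58.3] lean 32.5 zY 0.001 w -0.0 F [-18.6  -3.4  10.7] q [-0.58  0.86  0.65  2.24  0.72  0.13 -0.63]
(-233, 0, 60, 33) [-0.042  0.003  0.013] [ 0.0002 -0.0025 -0.0021]
(-230, 0, 60, 33) [-0.059  0.003  0.024] [ 0.0002 -0.0025 -0.0021]
(-227, 0, 60, 33) [-0.075  0.003  0.035] [ 0.0002 -0.0025 -0.0021]
```

play_rows --pt "-1 0.2 0 -0.15 0 0 0" --pt "-1 0.35 0 -0.25 0 0 0" --pt "-1 0.35 0 -0.25 0 0 0" --pt "-1 0.1 0 -0.7 0 0 0" --pt "-1 -0.2 0 -1 0 0 0" --pt "-1 -0.2 0 -1 0 0 0" --pt "-1 -0.2 0 -1 0 0 0" --pt "-1 -0.2 0 -1 0 0 0"

```text
clock: 6.45
tcp_pos: [531.9, -86.3, 203.5]
ee_rot: [0.603, 0.746, -0.175, 0.223]
wrist_force: [-0.2, -0.3, -0.1]
gripper_width: -0.2
finger_force: 0.0
```

```bash
python3 -c "
from h import *
rep((-270,0,330,43))"
```

```text
t 6.45 prn [-288.9   -0.3  203.5] lean 32.9 zY -0.0 w -0.2 F [ 0.2 -0.3 -0.1] q [-0.64  0.52  0.56  2.2   0.64  0.54 -0.5 ]
(-270, 0, 330, 43) [-0.564  0.011 -0.64 ] [-0.0006 -0.0559 -0.0051]
```

play_rows --pt "1 -0.56 0.01 -0.64 0 -0.056 -0.005" --pt "1 -0.56 0.01 -0.64 0 -0.056 -0.005" --pt "1 -0.56 0.01 -0.64 0 -0.056 -0.005" --pt "1 -0.56 0.01 -0.64 0 -0.056 -0.005" --pt "1 -0.56 0.01 -0.64 0 -0.056 -0.005" --pt "1 -0.56 0.01 -0.64 0 -0.056 -0.005"

```text
clock: 7.05
tcp_pos: [535.3, -102.9, 327.0]
ee_rot: [0.578, 0.729, -0.231, 0.285]
wrist_force: [-0.3, -0.3, 0.1]
gripper_width: 85.2
finger_force: 0.0
```

```bash
python3 - <<'E'
from h import *
from rig import env
rep((-197,0,253,43),(-127,0,178,43))
s=env.read_state(); c=env.capture('wrist'); cv2.imwrite('pics/w2.png',c['img'])
pickle.dump((np.array(s['tcp_pos']),np.array(s['ee_rot']),c),open('w2.pkl','wb'))
E
```

```text
t 7.05 prn [-272.    -0.7  327. ] lean 43.1 zY -0.005 w 85.2 F [ 0.2 -0.3  0.1] q [-0.8   0.38  0.69  2.13  0.74  0.81 -0.47]
(-197, 0, 253, 43) [-0.028  0.008  0.702] [-0.0016  0.0003  0.0017]
(-127, 0, 178, 43) [-0.028  0.012  1.386] [-0.0016  0.0003  0.0017]
```

View pics/w2.png

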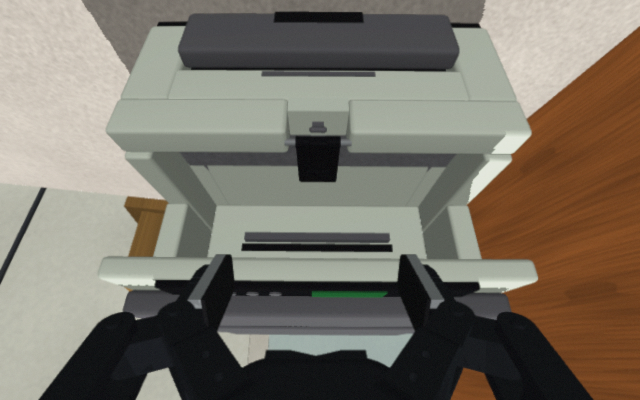

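```bash
python3 - <<'E'
from h import *
for n,uv,z in[('hingeL',(297,137),182),('hingeR',(340,137),182),('freeL',(299,181),182),('freeR',(336,181),182),('lipL',(107,128),180),('lipR',(530,128),180),('scL',(100,259),283),('scR',(536,260),283),('cassTL',(179,66),86),('cassTR',(458,66),86),('cassBL',(190,14),18)]:
    print(n,wray('w2.pkl',uv,2,z).round(1))
E
```

```text
hingeL [-198.1  -20.5  182. ]
hingeR [-198.5   20.4  182. ]
freeL [-116.1  -22.5  182. ]
freeR [-116.8   21.7  182. ]
lipL [-207.5 -198.3  180. ]
lipR [-211.9  194.5  180. ]
scL [-129.2 -219.8  283. ]
scR [-139.6  213.2  283. ]
cassTL [-201.  -154.4   86. ]
cassTR [-203.5  152.1   86. ]
cassBL [-218.4 -150.4   18. ]
```

play_rows --pt "1 -0.02 0.005 0.4 0 0 0.0" --pt "1 -0.02 0.005 0.7 0 0 0" --pt "1 -0.02 0.005 0.7 0 0 0" --pt "1 -0.02 0.005 0.85 0 0 0" --pt "1 -0.02 0.005 0.98 0 0 0" --pt "1 -0.02 0.005 1 0 0 0" --pt "1 -0.02 0.005 1 0 0 0"

```text
clock: 7.8
tcp_pos: [559.8, -204.8, 220.7]
ee_rot: [0.578, 0.729, -0.23, 0.285]
wrist_force: [-0.2, -0.2, 1.0]
gripper_width: 85.6
finger_force: 0.0
```

```bash
python3 -c "
from h import *
rep((-129,0,178,43),(-129,0,179,42))"
```

```text
t 7.8 prn [-1.672e+02  2.000e-01  2.207e+02] lean 43.0 zY -0.004 w 85.6 F [ 0.1 -0.2  1. ] q [-0.59  0.62  0.74  2.18  0.88  0.43 -0.56]
(-129, 0, 178, 43) [ 0.008 -0.     0.382] [-0.0013  0.0002  0.0012]
(-129, 0, 179, 42) [ 0.003 -0.     0.377] [-0.0013  0.0057  0.0012]
```

play_rows --pt "1 0 0 0.12 0 0 0" --pt "1 0.003 0 0.24 0 0 0.001" --pt "1 0.005 0 0.32 0 0 0.001" --pt "1 0.005 0 0.375 0 0 0.001" --pt "1 0.005 0 0.375 0 0 0.001"

```text
clock: 8.3
tcp_pos: [568.7, -241.5, 179.5]
ee_rot: [0.579, 0.728, -0.229, 0.286]
wrist_force: [0.5, -0.0, 0.9]
gripper_width: 85.5
finger_force: 0.0
```

```bash
python3 - <<'E'
from h import *
from rig import env
rep((-129,0,178,43))
s=env.read_state(); c=env.capture('wrist'); cv2.imwrite('pics/w3.png',c['img'])
E
```

```text
t 8.3 prn [-129.4    0.7  179.5] lean 43.0 zY -0.002 w 85.5 F [0.1 0.5 0.9] q [-0.53  0.73  0.79  2.18  0.94  0.28 -0.62]
(-129, 0, 178, 43) [ 0.005 -0.005  0.009] [-0.0008  0.0002  0.0001]
```

View pics/w3.png

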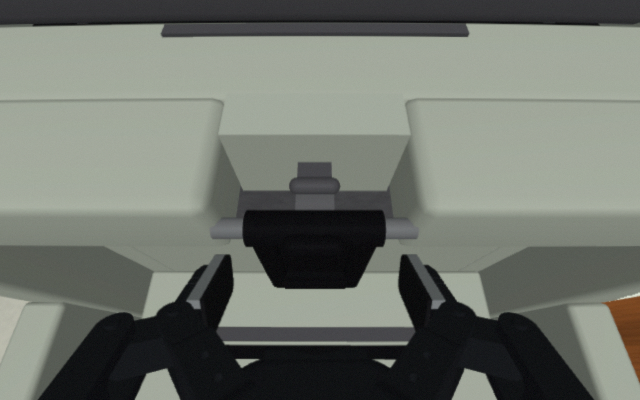

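play_rows --pt "-1 0 0 0 0 0 0" --pt "-1 0 0 0 0 0 0" --pt "-1 0 0 0 0 0 0" --pt "-1 0 0 0 0 0 0" --pt "-1 0 0 0 0 0 0" --pt "-1 0 0 0 0 0 0"

```text
clock: 8.95
tcp_pos: [568.5, -241.3, 179.6]
ee_rot: [0.58, 0.728, -0.229, 0.286]
wrist_force: [-2.6, 4.4, 3.9]
gripper_width: 42.7
finger_force: 60.7
```

```bash
cat >> h.py <<'E'
def arc(ths,leans,h=(-184,178),r=None):
    "arc of TCP about the hinge from its present place, printer frame; prints rows"
    from rig import env
    s=env.read_state(); o,M=pf(); P=M.T@(np.array(s['tcp_pos'])-o); v=np.array([P[0]-h[0],P[2]-h[1]])
    th0=np.degrees(np.arctan2(v[1],v[0])); r=r or np.hypot(*v); print('th',th0,'r',np.hypot(*v))
    rep(*[(h[0]+r*np.cos(np.radians(t)),P[1],h[1]+r*np.sin(np.radians(t)),L) for t,L in zip(ths,leans)])
E
python3 -c "
from h import *
arc([8,16,24,32,40,48,56,64],[43]*8)"
```

```text
th 1.7131035588058565 r 54.36040176187885
t 8.95 prn [-129.7    0.5  179.6] lean 43.0 zY -0.002 w 42.7 F [-4.9 -1.5  3.9] q [-0.53  0.73  0.79  2.18  0.94  0.28 -0.62]
(np.float64(-130.16862993124838), np.float64(0.5034270065625215), np.float64(185.5655056826357), 43) [-0.025 -0.    -0.031] [-0.0006 -0.0001 -0.0002]
(np.float64(-131.74542801048796), np.float64(0.5034270065625215), np.float64(192.98375740279403), 43) [-0.051 -0.    -0.075] [-0.0006 -0.0001 -0.0002]
(np.float64(-134.33930189480873), np.float64(0.5034270065625215), np.float64(200.11036732887843), 43) [-0.07  -0.    -0.121] [-0.0006 -0.0001 -0.0002]
(np.float64(-137.89976477954022), np.float64(0.5034270065625215), np.float64(206.80662410507625), 43) [-0.083 -0.    -0.17 ] [-0.0006 -0.0001 -0.0002]
(np.float64(-142.3575163045976), np.float64(0.5034270065625215), np.float64(212.94219271011804), 43) [-0.09 -0.   -0.22] [-0.0006 -0.0001 -0.0002]
(np.float64(-147.62579140716286), np.float64(0.5034270065625215), np.float64(218.3976512802125), 43) [-0.089 -0.    -0.271] [-0.0006 -0.0001 -0.0002]
(np.float64(-153.60204910493866), np.float64(0.5034270065625215), np.float64(223.06681551978485), 43) [-0.081 -0.001 -0.321] [-0.0006 -0.0001 -0.0002]
(np.float64(-160.1699683397302), np.float64(0.5034270065625215), np.float64(226.85880545800745), 43) [-0.066 -0.001 -0.369] [-0.0006 -0.0001 -0.0002]
```

```bash
python3 -c "
from h import *
arc([8,16,24,32,40,48,56,64],[44,45,46,47,48,49,50,50])"|cut -d')' -f5-
```

```text
th 1.7131035588058565 r 54.36040176187885
t 8.95 prn [-129.7    0.5  179.6] lean 43.0 zY -0.002 w 42.7 F [-4.9 -1.5  3.9] q [-0.53  0.73  0.79  2.18  0.94  0.28 -0.62]
 [-0.025 -0.    -0.031] [-0.0006 -0.0056 -0.0002]
 [-0.051 -0.    -0.075] [-0.0006 -0.0112 -0.0002]
 [-0.07  -0.    -0.121] [-0.0006 -0.0167 -0.0002]
 [-0.083 -0.    -0.17 ] [-0.0006 -0.0223 -0.0002]
 [-0.09 -0.   -0.22] [-0.0006 -0.0278 -0.0002]
 [-0.089 -0.    -0.271] [-0.0006 -0.0334 -0.0002]
 [-0.081 -0.001 -0.321] [-0.0007 -0.039  -0.0001]
 [-0.066 -0.001 -0.369] [-0.0007 -0.039  -0.0001]
```

play_rows --pt "-1 -0.013 0 -0.015 0 -0.003 0" --pt "-1 -0.025 0 -0.031 0 -0.0056 0" --pt "-1 -0.038 0 -0.053 0 -0.0084 0" --pt "-1 -0.051 0 -0.075 0 -0.011 0" --pt "-1 -0.061 0 -0.098 0 -0.014 0" --pt "-1 -0.07 0 -0.121 0 -0.017 0" --pt "-1 -0.077 0 -0.145 0 -0.02 0" --pt "-1 -0.083 0 -0.17 0 -0.022 0"

```text
clock: 9.75
tcp_pos: [566.5, -233.1, 206.7]
ee_rot: [0.571, 0.718, -0.249, 0.311]
wrist_force: [-0.2, 0.3, -10.6]
gripper_width: 42.8
finger_force: 62.0
```

```bash
python3 -c "
from h import *
arc([32,40,48,56,64,72,80],[47,48,49,50,50,50,50],r=54.4)"|cut -d')' -f5-
```

```text
th 32.002779243921026 r 54.11247951010506
t 9.75 prn [-138.1    0.4  206.7] lean 47.0 zY -0.002 w 42.8 F [ -0.3  -0.1 -10.6] q [-0.62  0.73  0.86  2.19  0.96  0.32 -0.66]
 [-0.002  0.     0.001] [-0.0008 -0.0001  0.0001]
 [-0.011 -0.    -0.049] [-0.0008 -0.0057  0.0001]
 [-0.014 -0.    -0.1  ] [-0.0007 -0.0112  0.0001]
 [-0.01 -0.   -0.15] [-0.0007 -0.0168  0.0001]
 [ 0.002 -0.    -0.199] [-0.0007 -0.0168  0.0001]
 [ 0.02  -0.001 -0.247] [-0.0007 -0.0168  0.0001]
 [ 0.044 -0.001 -0.291] [-0.0007 -0.0168  0.0001]
```

play_rows --pt "-1 -0.006 0 -0.024 0 -0.003 0" --pt "-1 -0.011 0 -0.049 0 -0.0057 0" --pt "-1 -0.013 0 -0.075 0 -0.0085 0" --pt "-1 -0.014 0 -0.1 0 -0.011 0" --pt "-1 -0.012 0 -0.125 0 -0.014 0" --pt "-1 -0.01 0 -0.15 0 -0.0168 0" --pt "-1 0.002 0 -0.199 0 -0.0168 0" --pt "-1 0.02 0 -0.247 0 -0.0168 0"

```text
clock: 10.55
tcp_pos: [560.2, -206.2, 231.2]
ee_rot: [0.565, 0.708, -0.265, 0.331]
wrist_force: [1.0, -5.9, -9.7]
gripper_width: 42.4
finger_force: 62.3
```

```bash
python3 -c "
from h import *
arc([72,80,88,96,104,112,120],[50]*7,r=54.4)"|cut -d')' -f5-
```

```text
th 71.07471286994154 r 56.2928500466957
t 10.55 prn [-165.7    0.3  231.2] lean 50.2 zY -0.004 w 42.4 F [ 6.  -0.4 -9.7] q [-0.72  0.71  0.89  2.2   0.95  0.4  -0.68]
 [ 0.014 -0.    -0.001] [-0.0012  0.0009 -0.0005]
 [ 0.036 -0.    -0.046] [-0.0012  0.0009 -0.0005]
 [ 0.064 -0.    -0.089] [-0.0012  0.0009 -0.0005]
 [ 0.098 -0.001 -0.126] [-0.0012  0.0009 -0.0005]
 [ 0.137 -0.001 -0.159] [-0.0012  0.0009 -0.0005]
 [ 0.179 -0.001 -0.186] [-0.0012  0.0009 -0.0005]
 [ 0.226 -0.001 -0.206] [-0.0012  0.0009 -0.0005]
```

play_rows --pt "-1 0.025 0 -0.024 0 0 0" --pt "-1 0.036 0 -0.046 0 0 0" --pt "-1 0.05 0 -0.068 0 0 0" --pt "-1 0.064 0 -0.089 0 0 0" --pt "-1 0.08 0 -0.108 0 0 0" --pt "-1 0.098 0 -0.126 0 0 0" --pt "-1 0.117 0 -0.143 0 0 0" --pt "-1 0.137 0 -0.159 0 0 0"

```text
clock: 11.35
tcp_pos: [553.9, -178.3, 233.7]
ee_rot: [0.566, 0.706, -0.266, 0.333]
wrist_force: [3.7, -8.3, -1.7]
gripper_width: 41.8
finger_force: 61.7
```

```bash
python3 -c "
from h import *
from rig import env
arc([104,112,120,128,136,144,150],[50]*7,r=54.4)
cv2.imwrite('pics/w4.png',env.capture('wrist')['img'])"|cut -d')' -f5-
```

```text
th 100.54946588625361 r 56.63689654855482
t 11.35 prn [-194.4    0.5  233.7] lean 50.5 zY -0.005 w 41.8 F [ 8.9  1.7 -1.7] q [-0.77  0.7   0.88  2.21  0.92  0.45 -0.69]
 [ 0.027 -0.    -0.002] [-0.0017  0.0026 -0.0016]
 [ 0.069 -0.001 -0.029] [-0.0017  0.0026 -0.0016]
 [ 0.115 -0.001 -0.05 ] [-0.0017  0.0026 -0.0016]
 [ 0.164 -0.001 -0.064] [-0.0017  0.0026 -0.0016]
 [ 0.214 -0.001 -0.072] [-0.0017  0.0026 -0.0016]
 [ 0.265 -0.002 -0.072] [-0.0017  0.0026 -0.0016]
 [ 0.302 -0.002 -0.068] [-0.0017  0.0026 -0.0016]
```

View pics/w4.png

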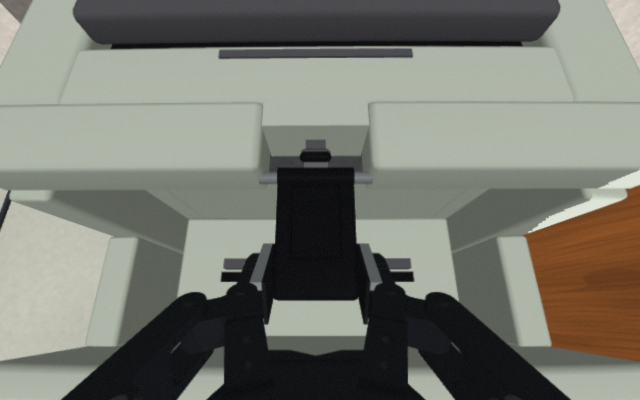

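play_rows --pt "-1 0.027 0 -0.004 0 0 0" --pt "-1 0.048 0 -0.016 0 0 0" --pt "-1 0.07 0 -0.029 0 0 0" --pt "-1 0.092 0 -0.04 0 0 0" --pt "-1 0.115 0 -0.05 0 0 0" --pt "-1 0.14 0 -0.058 0 0 0" --pt "-1 0.165 0 -0.064 0 0 0" --pt "-1 0.19 0 -0.068 0 0 0"

```text
clock: 12.2
tcp_pos: [548.7, -155.7, 223.3]
ee_rot: [0.565, 0.703, -0.271, 0.336]
wrist_force: [-2.8, 1.6, 26.7]
gripper_width: 41.4
finger_force: 59.7
```

```bash
python3 -c "
from h import *
arc([128,136,144,150,154],[50]*7,r=54.4)"|cut -d')' -f5-
```

```text
th 126.53237482912813 r 56.331764054853736
t 12.2 prn [-217.5    0.4  223.3] lean 51.1 zY -0.009 w 41.4 F [-2.1 -2.4 26.7] q [-0.82  0.72  0.87  2.22  0.91  0.46 -0.73]
 [0.012 0.    0.01 ] [-0.0028  0.0061 -0.002 ]
 [ 0.062 -0.     0.002] [-0.0028  0.0061 -0.002 ]
 [ 0.113 -0.001  0.001] [-0.0028  0.0061 -0.002 ]
 [ 0.151 -0.001  0.005] [-0.0028  0.0061 -0.002 ]
 [ 0.175 -0.001  0.01 ] [-0.0028  0.0061 -0.002 ]
```

```bash
python3 -c "
from h import *
arc([128,132,136,140,144,148,151],[51]*7,r=57.5)"|cut -d')' -f5-
```

```text
th 126.53237482912813 r 56.331764054853736
t 12.2 prn [-217.5    0.4  223.3] lean 51.1 zY -0.009 w 41.4 F [-2.1 -2.4 26.7] q [-0.82  0.72  0.87  2.22  0.91  0.46 -0.73]
 [ 0.008 -0.    -0.01 ] [-0.0029  0.0005 -0.002 ]
 [ 0.034 -0.    -0.015] [-0.0029  0.0005 -0.002 ]
 [ 0.06  -0.001 -0.018] [-0.0029  0.0005 -0.002 ]
 [ 0.087 -0.001 -0.02 ] [-0.0029  0.0005 -0.002 ]
 [ 0.114 -0.001 -0.019] [-0.0029  0.0005 -0.002 ]
 [ 0.141 -0.001 -0.017] [-0.0029  0.0005 -0.002 ]
 [ 0.16  -0.001 -0.014] [-0.0029  0.0005 -0.002 ]
```

play_rows --pt "-1 0.005 0 -0.02 0 0 0" --pt "-1 0.03 0 -0.03 0 0 0" --pt "-1 0.058 0 -0.033 0 0 0" --pt "-1 0.085 0 -0.034 0 0 0" --pt "-1 0.11 0 -0.033 0 0 0"

```text
clock: 12.7
tcp_pos: [544.7, -139.1, 210.1]
ee_rot: [0.565, 0.705, -0.268, 0.333]
wrist_force: [-2.7, 1.2, 9.9]
gripper_width: 39.1
finger_force: 59.1
```

```bash
python3 -c "
from h import *
from rig import env
arc([140,144,148,151],[51]*7,r=57)
cv2.imwrite('pics/w5.png',env.capture('wrist')['img'])"|cut -d')' -f5-
```

```text
th 147.65833574709612 r 59.939383140759666
t 12.7 prn [-234.6    0.3  210.1] lean 50.6 zY -0.007 w 39.1 F [-1.8 -2.4  9.9] q [-0.84  0.74  0.85  2.23  0.89  0.46 -0.75]
 [-0.053  0.     0.017] [-0.0021 -0.002  -0.0011]
 [-0.027  0.     0.017] [-0.0021 -0.002  -0.0011]
 [-0.    0.    0.02] [-0.0021 -0.002  -0.0011]
 [0.02  0.    0.023] [-0.0021 -0.002  -0.0011]
```

View pics/w5.png

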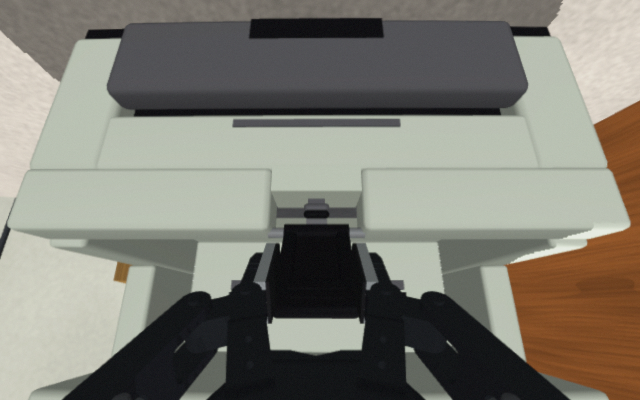

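```bash
python3 - <<'E'
from h import *
from rig import env
s=env.read_state(); c=env.capture('wrist'); H=c['hand_eye'];o,M=pf();Rt=R.from_quat(s['ee_rot']).as_matrix();K=c['K']
for th in(100,110,115,120,125,130,135,140,145,150):
    a=np.radians(th)
    for y in(-22,22):
        w=o+M@np.array([-183+68*np.cos(a),y,178+68*np.sin(a)]); t=Rt.T@(w-s['tcp_pos']); p=H[:3,:3].T@(t-H[:3,3]); print(th,y,(p[:2]/p[2]*K[0,0]+K[:2,2]).round(),end=' ')
    print()
w=o+M@np.array([-183,22,178]); t=Rt.T@(w-s['tcp_pos']); p=H[:3,:3].T@(t-H[:3,3]); print((p[:2]/p[2]*K[0,0]+K[:2,2]).round())
E
```

```text
100 -22 [279. 342.] 100 22 [354. 342.] 
110 -22 [277. 338.] 110 22 [357. 339.] 
115 -22 [276. 335.] 115 22 [358. 335.] 
120 -22 [275. 330.] 120 22 [359. 330.] 
125 -22 [274. 324.] 125 22 [360. 324.] 
130 -22 [273. 317.] 130 22 [361. 317.] 
135 -22 [272. 308.] 135 22 [362. 309.] 
140 -22 [271. 299.] 140 22 [362. 299.] 
145 -22 [271. 288.] 145 22 [363. 288.] 
150 -22 [270. 277.] 150 22 [363. 277.] 
[348. 234.]
```

play_rows --pt "0.6 0 0 0 0 0 0" --pt "0.6 0 0 0 0 0 0" --pt "0.8 0 0 0 0 0 0" --pt "0.8 0 0 -0.2 0 0 0" --pt "0.8 0 0 -0.5 0 0 0" --pt "0.8 0 0 -0.75 0 0 0" --pt "0.8 0 0 -0.75 0 0 0" --pt "0 0 0 -0.75 0 0 0"

```text
clock: 13.6
tcp_pos: [525.6, -50.1, 277.4]
ee_rot: [0.564, 0.709, -0.263, 0.33]
wrist_force: [-1.0, -0.3, -0.1]
gripper_width: 64.1
finger_force: 0.0
```

```bash
python3 - <<'E'
from h import *
from rig import env
rep((-250,0,310,30),(-225,0,290,30))
s=env.read_state(); c=env.capture('wrist'); H=c['hand_eye'];o,M=pf();Rt=R.from_quat(s['ee_rot']).as_matrix();K=c['K']
cv2.imwrite('pics/w6.png',c['img'])
for th in range(90,155,5):
    a=np.radians(th)
    w=o+M@np.array([-183+68*np.cos(a),0,178+68*np.sin(a)]); t=Rt.T@(w-s['tcp_pos']); p=H[:3,:3].T@(t-H[:3,3]); print(th,(p[:2]/p[2]*K[0,0]+K[:2,2]).round())
E
```

```text
t 13.6 prn [-325.6    1.7  277.4] lean 49.9 zY -0.0 w 64.1 F [ 0.1 -1.  -0.1] q [-1.    0.56  0.8   2.19  0.75  0.74 -0.66]
(-250, 0, 310, 30) [-0.491 -0.011  0.246] [-0.      0.1108 -0.    ]
(-225, 0, 290, 30) [-0.496 -0.011  0.459] [-0.      0.1108 -0.    ]
90 [315. 256.]
95 [315. 255.]
100 [315. 253.]
105 [315. 251.]
110 [315. 248.]
115 [315. 244.]
120 [315. 240.]
125 [315. 235.]
130 [315. 229.]
135 [315. 224.]
140 [315. 217.]
145 [315. 211.]
150 [315. 204.]
```

View pics/w6.png

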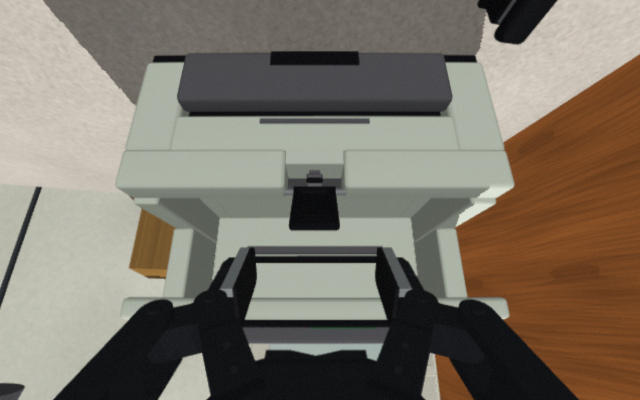

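play_rows --pt "-1 -0.49 -0.01 0.246 0 0.11 0" --pt "-1 -0.49 -0.01 0.246 0 0.11 0" --pt "-1 -0.49 -0.01 0.246 0 0.11 0" --pt "-1 -0.49 -0.01 0.246 0 0.11 0" --pt "-1 -0.49 -0.01 0.246 0 0.11 0"

```text
clock: 14.15
tcp_pos: [539.4, -125.6, 308.4]
ee_rot: [0.602, 0.755, -0.164, 0.203]
wrist_force: [0.3, 0.6, 0.0]
gripper_width: -0.1
finger_force: 0.0
```

```bash
python3 - <<'E'
from h import *
rep((-225,0,290,30),(-184,0,247,30),(-200,0,247,30),(-210,0,240,30),(-220,0,227,30),(-222,0,222,30))
E
```

```text
t 14.15 prn [-248.9   -1.8  308.4] lean 30.2 zY -0.005 w -0.1 F [-0.5  0.5  0. ] q [-0.62  0.34  0.64  2.09  0.49  0.72 -0.16]
(-225, 0, 290, 30) [-0.076  0.013  0.186] [-0.0016  0.0013 -0.0005]
(-184, 0, 247, 30) [-0.168  0.015  0.571] [-0.0016  0.0013 -0.0005]
(-200, 0, 247, 30) [-0.075  0.015  0.518] [-0.0016  0.0013 -0.0005]
(-210, 0, 240, 30) [0.006 0.015 0.524] [-0.0016  0.0013 -0.0005]
(-220, 0, 227, 30) [0.107 0.015 0.566] [-0.0016  0.0013 -0.0005]
(-222, 0, 222, 30) [0.135 0.015 0.588] [-0.0016  0.0013 -0.0005]
```

play_rows --pt "-1 -0.076 0.013 0.186 0 0 0" --pt "-1 -0.12 0.014 0.36 0 0 0" --pt "-1 -0.168 0.015 0.54 0 0 0" --pt "-1 -0.168 0.015 0.57 0 0 0" --pt "-1 -0.168 0.015 0.57 0 0 0" --pt "-1 -0.12 0.015 0.545 0 0 0" --pt "-1 -0.075 0.015 0.518 0 0 0"

```text
clock: 14.85
tcp_pos: [553.9, -169.9, 248.3]
ee_rot: [0.601, 0.756, -0.162, 0.204]
wrist_force: [-0.0, 0.2, -0.3]
gripper_width: 0.1
finger_force: 0.0
```

```bash
python3 - <<'E'
from h import *
rep((-205,0,244,30),(-210,0,240,30),(-216,0,233,30),(-220,0,227,30),(-222,0,222,30))
E
```

```text
t 14.85 prn [-202.5    2.4  248.3] lean 30.2 zY -0.001 w 0.1 F [-0.2  0.  -0.3] q [-0.5   0.46  0.63  2.12  0.48  0.54 -0.12]
(-205, 0, 244, 30) [ 0.029 -0.016  0.016] [-0.0002  0.001   0.0003]
(-210, 0, 240, 30) [ 0.071 -0.016  0.022] [-0.0002  0.001   0.0003]
(-216, 0, 233, 30) [ 0.129 -0.016  0.043] [-0.0002  0.001   0.0003]
(-220, 0, 227, 30) [ 0.172 -0.016  0.064] [-0.0002  0.001   0.0003]
(-222, 0, 222, 30) [ 0.2   -0.016  0.086] [-0.0002  0.001   0.0003]
```

play_rows --pt "-1 0.029 -0.01 0.016 0 0 0" --pt "-1 0.05 -0.01 0.019 0 0 0" --pt "-1 0.071 -0.01 0.022 0 0 0" --pt "-1 0.1 -0.01 0.032 0 0 0" --pt "-1 0.129 -0.01 0.043 0 0 0" --pt "-1 0.15 -0.01 0.053 0 0 0"

```text
clock: 15.45
tcp_pos: [548.7, -157.5, 229.9]
ee_rot: [0.602, 0.755, -0.163, 0.204]
wrist_force: [-0.1, -0.6, 0.6]
gripper_width: 0.3
finger_force: 0.2
```

play_rows --pt "-1 0.022 0 0.011 0 0 0" --pt "-1 0.035 0 0.022 0 0 0" --pt "-1 0.05 0 0.033 0 0 0" --pt "-1 0.06 0 0.045 0 0 0" --pt "-1 0.06 0 0.045 0 0 0"

```text
clock: 15.95
tcp_pos: [547.7, -153.3, 219.6]
ee_rot: [0.602, 0.755, -0.163, 0.203]
wrist_force: [0.4, -0.5, 0.7]
gripper_width: -0.1
finger_force: 0.2
```

```bash
python3 - <<'E'
from h import *
rep((-222,0,222,30),(-222,0,212,30))
E
```

```text
t 15.95 prn [-220.1    0.   219.6] lean 30.2 zY -0.002 w -0.1 F [0.6 0.3 0.7] q [-0.54  0.51  0.64  2.15  0.48  0.48 -0.17]
(-222, 0, 222, 30) [ 0.003 -0.    -0.02 ] [-0.0008  0.0013 -0.0003]
(-222, 0, 212, 30) [0.036 0.    0.037] [-0.0008  0.0013 -0.0003]
```

play_rows --pt "-1 0.012 0 0.012 0 0 0" --pt "-1 0.024 0 0.024 0 0 0" --pt "-1 0.036 0 0.036 0 0 0" --pt "-1 0.036 0 0.036 0 0 0"

```text
clock: 16.35
tcp_pos: [549.5, -155.5, 217.0]
ee_rot: [0.603, 0.753, -0.164, 0.207]
wrist_force: [-3.7, -1.1, 24.6]
gripper_width: 0.1
finger_force: 10.6
```

```bash
python3 - <<'E'
from h import *
rep((-222,0,212,30))
E
```

```text
t 16.35 prn [-217.5    1.3  217. ] lean 30.6 zY -0.001 w 0.1 F [ 0.2 -3.9 24.6] q [-0.54  0.52  0.65  2.16  0.49  0.47 -0.18]
(-222, 0, 212, 30) [ 0.043 -0.009  0.013] [-0.0002  0.0034 -0.0017]
```

play_rows --pt "-1 0 0 -0.15 0 0 0" --pt "-1 0 0 -0.4 0 0 0" --pt "-1 0 0 -0.5 0 0 0" --pt "-1 0.3 0 -0.6 0 -0.11 0" --pt "-1 0.43 0 -0.65 0 -0.11 0" --pt "-1 0.43 0 -0.65 0 -0.11 0" --pt "-1 0.43 0 -0.65 0 -0.11 0"

```text
clock: 17.05
tcp_pos: [523.9, -44.8, 261.9]
ee_rot: [0.561, 0.711, -0.265, 0.331]
wrist_force: [-0.2, -0.4, -0.1]
gripper_width: -0.0
finger_force: 0.0
```

```bash
python3 - <<'E'
from h import *
from rig import env
rep()
s=env.read_state(); c=env.capture('wrist'); H=c['hand_eye'];o,M=pf();Rt=R.from_quat(s['ee_rot']).as_matrix();K=c['K']
pickle.dump((np.array(s['tcp_pos']),np.array(s['ee_rot']),c),open('w7.pkl','wb'))
def pr(P):
    t=Rt.T@(o+M@np.array(P)-s['tcp_pos']); p=H[:3,:3].T@(t-H[:3,3]); return (p[:2]/p[2]*K[0,0]+K[:2,2]).round()
for th in range(110,155,5):
    a=np.radians(th); print(th,pr([-183+68*np.cos(a),-22,178+68*np.sin(a)]),pr([-183+68*np.cos(a),22,178+68*np.sin(a)]))
u=int(pr([-200,0,190])[0]); g=c['img'].max(2)
for r in range(130,300,4): print(r,g[r,u-12],g[r,u+12],int((g[r,u-60:u+60]<60).sum()))
print(wray('w7.pkl',(u,1),2,86))
E
```

```text
t 17.05 prn [-331.1    1.2  261.9] lean 50.1 zY 0.001 w -0.0 F [ 0.3 -0.3 -0.1] q [-1.03  0.61  0.84  2.2   0.72  0.69 -0.65]
110 [290. 265.] [338. 265.]
115 [290. 261.] [339. 262.]
120 [290. 258.] [339. 258.]
125 [289. 253.] [340. 253.]
130 [289. 248.] [340. 248.]
135 [289. 242.] [340. 243.]
140 [289. 236.] [341. 237.]
145 [289. 230.] [341. 230.]
150 [289. 223.] [341. 223.]
130 119 112 0
134 79 78 0
138 154 146 0
142 179 180 0
146 179 179 0
150 180 181 0
154 181 182 0
158 181 183 0
162 180 179 0
166 180 180 0
170 180 179 0
174 179 177 0
178 170 176 0
182 126 126 0
186 127 127 0
190 127 125 0
194 66 64 17
198 65 65 17
202 20 18 43
206 19 15 43
210 10 9 46
214 14 16 49
218 16 18 51
222 18 18 53
226 76 79 2
230 180 179 0
234 178 179 0
238 178 180 0
242 138 115 1
246 107 89 6
250 97 91 6
254 86 89 28
258 89 90 32
262 91 90 36
266 87 90 100
270 88 89 98
274 89 91 36
278 90 90 37
282 27 28 49
286 21 21 62
290 19 20 74
294 20 24 96
298 16 23 120
[-344.26868642   -1.42375308   86.        ]
```

```bash
python3 -c "
from rig import env
print(env.finish_job())"
```

```text
the job is handed in; nothing more can be done
None
```

I pushed the cassette fully home, then swung the paper stop over to the front until it clicked at its 150° end position; the last picture showed it still there. I handed the job in at about 17 s with the arm clear of everything, and the hand-in returned no verdict.

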